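Pin the swivel lid back on the salt box

ROBOT

A 6-joint arm with a two-finger parallel gripper is mounted at the origin on a cart in front of the work surface, level with it; the furniture and walls round the work are solid. World frame = base frame: x ahead of the robot, y to its left, z up, the work surface at z = 0. Lengths are in m, angles in rad, forces in N, time in s.
With the tool pointing down it reaches from about 0.425 to 0.95 m from the base axis. Payload 3.5 kg.
Tool frame: the origin (TCP) lies between the finger pads; the fingertips stand 22 mm ahead of it and the grasp point (between the pads) lies 3 mm ahead of it (ctrl.nose_length is the z of the fingertips in the tool frame, in m); z points along the fingers, y is the line along which they close (so a half turn about z gives the same grasp; the last joint's range is limited). The gripper opens to 85 mm and grips with 20 to 120 N. Pads are 22 mm wide; open, the fingers measure 114 mm over their backs; the gripper's body (76 mm by 85 mm) begins 54 mm behind the grasp point. The pads swing forward as they close: fully open they stand 13 mm farther back than shut.
Start: joints at [-1.376, 0.286, 1.577, -0, 1.279, -0.15], TCP at [0.228, -0.635, 0.253] pointing down, gripper open.
Joint ranges: [-2.77, 2.77], [-0.9, 2.22], [0.21, 2.48], [-1.53, 4.67], [0.24, 2.81], [-2.84, 2.84]. Speed limits (rad/s): [2.79, 2.79, 3.14, 3.14, 3.14, 3.14].

INTERFACE

Orientations are given as a unit quaternion [x, y, z, w].
In Python, from plant import ctrl gives the robot as it stands. The module is installed in compiled form; this text tells all that it offers.
- The arm moves only by the tool send_rows, never from a script. Its argument "rows" is text: rows parted by semicolons, each of 7 numbers parted by spaces: the turn, a rotation vector about the tool's x, y, z in degrees, then the shift along the tool's x, y, z in mm, then the opening, from -1 (shut) to 1 (fully open). A call has 1 to 8 rows; each row is the pose to reach, as a shift and turn from the pose commanded when the call began, along the tool's axes at that moment; what a row does not reach only later rows make up. A row lasts 1/8 s, in which the tool goes at most 62.5 mm and 10.7 degrees, less where a joint would pass 70% of its speed; a pose out of reach is approached as far as the arm can. A call with a gripper value outside its range is refused whole. The fingers move at their own pace and stop on an object; "grip_force" is the grip in N (left out, the last holds). Time passes only in rows, so rows that repeat a pose let the fingers close. It gives the time, the measured TCP pose, the force, the opening and the grip force at its end, in the units of the state.
- ctrl.get_state(): the state, without advancing time (a new reading comes with each control period).
- ctrl.read_camera(name): name is "scene" or "top" or "wrist"; returns a dict with "color" (480x640x3 uint8, red, green, blue), "fx", "fy", "cx", "cy" (pixels), "D" ([k1, k2, p1, p2, k3] as OpenCV has them; the pictures are not rectified), "extrinsics" (4x4, takes a point from world to camera coordinates). Camera axes: x right, y down, z forward; pixel columns grow to the right and rows downward; lengths in m; the calibration is good to about 2 mm. A picture is of the moment at which its call begins. There is no depth.
- ctrl.sign_off(): hands the job in; it is judged then, once.
Trained networks look in a picture, given as the dict that the camera call returned (one of the last four; its "shot" number tells which), for a name from the list of things; names that differ only in an ending like _2 or _b are one class to them, and where a whole thing is asked for, a point or a joint stands for the part that bears it (a point fixed in the world has none). Each returns a list of dicts, best first, with "p" (0 to 1); they miss things now and then, are a little off and sometimes report something else, mostly with a low value. They report only what shows in the picture. A call takes as long as a camera call.
- ctrl.look_for(picture, target): "position" ([x, y, z] in m, in the coordinates of the camera as it stood for that picture, good to about 4 mm: the middle of the surface that is visible of it).
The state is a dict: "time": time; "qpos": joint angles; "dq": joint speeds; "joint_efforts": joint torques, N m; "eef_pos": TCP position; "tcp_rot": TCP orientation; "contact_force": force on the tool from outside, world axes, zero at the start; "wrist_torque": the same for the moment, N m; "opening": opening from 0.0 (shut) to 1.0 (fully open); "finger_force": force on a finger pad.
Only numpy, scipy, OpenCV 4.12 (cv2) and the standard library are available. Lean on these libraries where they do the work, as an engineer would, in place of code of your own. Each camera call takes 0.05 s, during which the arm holds its last target. There are 200 camera calls.

TASK

The washed lid has been laid loosely on the salt box, over its hinge plate. Thread the hinge pin down through the lid's ear and on through the plate underneath, feeling gently for the plate's hidden hole without ever forcing the pin, until its head sits flush on the ear, while the lid still stands open; then swing the lid shut against its stop. Leave the things standing around where they are.

Things in the scene. Friction and masses are not known exactly. Their poses are not given: they have to be found in the camera images.
- salt_box: Fixed open wooden box, 150 mm (x) by 140 mm (y), rim 60 mm high; it does not move. Origin under the middle of its floor, z up. From its +y side two dark rails carry a steel hinge plate, 52 mm wide (x), 69 mm long (y), 12 mm thick, top level with the rim, clamped so that it does not yield to pushing.
- slot_end (a point): Inner end of the hinge plate's adjusting slot, on the plate's top face (box x = 0, y = 82, z = 60 mm; axes as the box's). The plate's vertical through hole, 10.2 mm wide with a barely broken edge, lies on the line from this point along the box's +y, 3 to 29 mm from it: where is not reported, and the lid's ear hides it, so it must be felt for.
- lid_stop (a point): Centre of the inner face of the wooden stop on the box's +x side (box x = 75, y = -40 mm), 10 mm above the rim; axes as the box's. The stop stands 20 mm above the rim. The lid is shut when its long +x edge meets it; the lid's axes are then parallel to the box's.
- lid: Loose wooden lid, 12 mm thick, 0.2 to 0.33 kg, flat on box rim and plate. Origin: centre of the hole in its 44 mm square steel ear, at the underside; z up. Hole 11 mm, through, 1.5 mm chamfer. Panel x -75 to 75, y -22 to -188 mm. Starts open, turned 0.34 to 0.62 rad clockwise (from above) from shut, knob end toward box -x; shuts counter-clockwise. A pin moved sideways in the ear drags it along.
- lid_knob (a point): Centre of the top of the lid's round wooden knob, 24 mm in diameter; its grip is 28 mm high and the top stands 34 mm above the lid's upper face, 150 mm from the lid's hole (lid x = 0, y = -150 mm).
- pin: Loose steel hinge pin, 0.08 kg, at first upright in its rest. Square head 22 by 22 mm, 34 mm high, sides along the pin's x and y. Origin: middle of the shoulder (underside of the head); z up. Below it a round shank, 9 mm thick, 34 mm long, its tip nearly square (0.5 mm chamfer). Seated, the shoulder lies on the lid's ear, 12 mm above the lid's origin.
- pin_rest: Fixed wooden block, 60 by 60 mm, 45 mm high, with a hole 11 mm wide and 40 mm deep in its top in which the pin stands, head up. Origin under its middle.
- salt_shaker: Bystander: salt shaker, 44 mm wide, 90 mm high; origin under its middle.
- mug_a: Bystander: striped mug, 80 by 114 by 89 mm high; origin under it.
- lemon_a: Bystander: lemon, 78 by 55 by 56 mm; origin under it.

How it is judged:
By the outcome, as a careful person would: the job done as asked, in the order asked, and still so for the second after the job is handed in, with the robot touching nothing.
It also fails if it takes over 72 s, if anything falls off the work surface, if the arm or the gripper's body presses on something with over 40 N, if the wrist force passes 120 N, or if a joint passes its speed limit or range.

## Working session

There is one attempt and no reset: what is moved stays moved. The work goes in short steps, Python scripts to look and compute and a tool call to move; the robot and the scene stay as the last step left them, time stands still between calls to the robot, and variables do not carry over. Pictures are saved under pics/ and viewed, at most 13 in all, crops included, and the job is handed in when it is done.

Besides the shell and the picture viewer there is one more tool, called after ">>>" as name(argument=value, ...), one argument or row to a line, values as JSON. send_rows: Moves the arm, as the interface text tells. Its arguments: {"type":"object","properties":{"rows":{"type":"string"},"grip_force":{"type":"number"}},"required":["rows"]}

```bash
mkdir -p pics
cat > h.py <<'E'
import numpy as np, cv2
from plant import ctrl
from scipy.spatial.transform import Rotation as R
def find(pic,name,n=2):
    E=np.array(pic["extrinsics"]); out=[]
    for d in ctrl.look_for(pic,name)[:n]:
        p=np.linalg.inv(E)@np.r_[d["position"],1]; out.append((round(d["p"],2),np.round(p[:3],4)))
    return out
def K(pic): return np.array([[pic["fx"],0,pic["cx"]],[0,pic["fy"],pic["cy"]],[0,0,1.]])
def proj(pic,P):
    E=np.array(pic["extrinsics"]); return cv2.projectPoints(np.array(P,float).reshape(-1,1,3),cv2.Rodrigues(E[:3,:3])[0],E[:3,3],K(pic),np.array(pic["D"]))[0].reshape(-1,2)
def ray(pic,uv,z):
    E=np.array(pic["extrinsics"]); Ei=np.linalg.inv(E)
    q=cv2.undistortPoints(np.array(uv,float).reshape(-1,1,2),K(pic),np.array(pic["D"])).reshape(-1,2)
    d=np.c_[q,np.ones(len(q))]@Ei[:3,:3].T; o=Ei[:3,3]
    return o+d*((z-o[2])/d[:,2])[:,None]
def save(pic,name): cv2.imwrite("pics/"+name,pic["color"][:,:,::-1])
def st():
    s=ctrl.get_state(); print("t",round(s["time"],2),"pos",np.round(s["eef_pos"],4),"q",np.round(s["qpos"],3),"F",np.round(s["contact_force"],1),"open",round(s["opening"],3),"\nR",np.round(R.from_quat(s["tcp_rot"]).as_matrix(),3).tolist()); return s
E
python3 - <<'E'
from h import *
st()
for c in ["scene","top"]:
    p=ctrl.read_camera(c); save(p,c+"0.png")
    E=np.array(p["extrinsics"]);print(c,np.round(np.linalg.inv(E),3).tolist(),p["fx"])
    for n in ["salt_box","lid","lid_knob","pin","pin_rest","slot_end","lid_stop","salt_shaker","mug_a","lemon_a"]:
        print(n,find(p,n))
E
```

```text
t 0.0 pos [ 0.228  -0.6347  0.252 ] q [-1.376  0.287  1.578  0.     1.279 -0.15 ] F [-0.6  0.1 -0.1] open 1.002 
R [[0.941, 0.338, -0.0], [0.338, -0.941, 0.002], [0.0, -0.002, -1.0]]
scene [[-0.746, -0.347, 0.568, -0.175], [-0.665, 0.41, -0.624, 0.845], [-0.016, -0.844, -0.536, 0.799], [0.0, 0.0, 0.0, 1.0]] 594.2220061240008
salt_box [(0.71, array([0.5333, 0.0256, 0.0526])), (0.71, array([ 0.6524, -0.2307,  0.0523]))]
lid [(0.6, array([ 0.4998, -0.0238,  0.0728]))]
lid_knob [(0.69, array([ 0.4927, -0.0281,  0.0737]))]
pin [(0.71, array([ 0.5209, -0.3025,  0.0704]))]
pin_rest [(0.9, array([ 0.5071, -0.2838,  0.0323]))]
slot_end [(0.94, array([0.534 , 0.0332, 0.0463]))]
lid_stop [(0.8, array([0.5355, 0.0259, 0.0535]))]
salt_shaker [(0.6, array([ 0.6539, -0.2334,  0.0523]))]
mug_a [(0.59, array([0.511 , 0.3778, 0.0547]))]
lemon_a [(0.82, array([0.7105, 0.1887, 0.0394]))]
top [[0.103, -0.923, 0.372, 0.067], [-0.995, -0.093, 0.044, -0.045], [-0.006, -0.374, -0.927, 1.472], [0.0, 0.0, 0.0, 1.0]] 585.2541853013745
salt_box [(0.64, array([ 0.6072, -0.0405,  0.0573]))]
lid [(0.64, array([ 0.502 , -0.0337,  0.0705]))]
lid_knob [(0.94, array([ 0.5038, -0.0328,  0.0744])), (0.3, array([0.7166, 0.1762, 0.0499]))]
pin [(0.5, array([ 0.5177, -0.3076,  0.0786]))]
pin_rest [(0.75, array([ 0.515 , -0.3067,  0.0437])), (0.35, array([ 0.6037, -0.0423,  0.0548]))]
slot_end [(0.68, array([ 0.6031, -0.043 ,  0.0524]))]
lid_stop [(0.55, array([ 0.6037, -0.0452,  0.0549]))]
salt_shaker [(0.73, array([ 0.6488, -0.2459,  0.069 ]))]
mug_a [(0.75, array([ 0.514 , -0.3069,  0.0461])), (0.7, array([0.518 , 0.3654, 0.0437]))]
lemon_a [(0.79, array([0.7144, 0.1784, 0.0511]))]
```

View pics/top0.png

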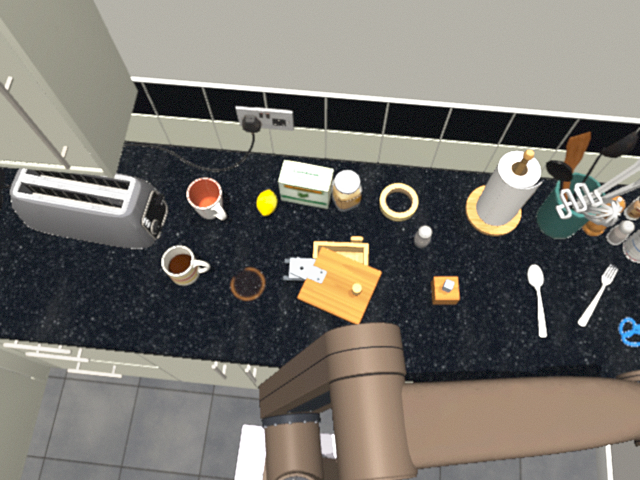

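View pics/scene0.png

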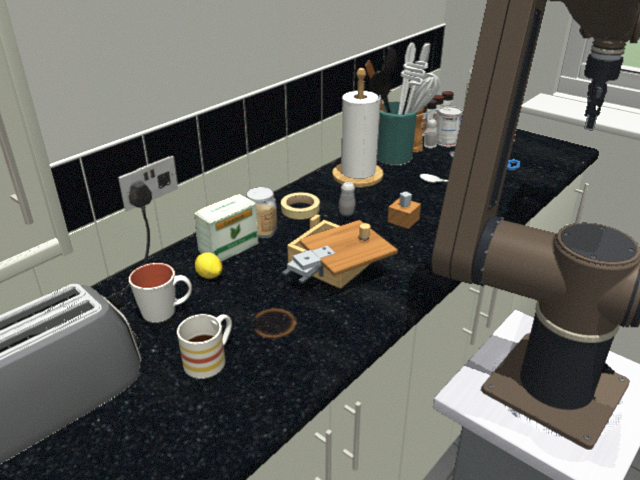

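The top picture shows the box's open part near px (340,255) and the stop at (357,239). The lid is at (340,287) with its knob at (356,290). The ear and plate are around (305,269), and the pin is in its rest at (446,287). Box +y points roughly along world +y, and box +x along world +x.

Run:
```python
from h import *
s=ctrl.get_state();p=ctrl.read_camera("wrist")
T=np.eye(4);T[:3,:3]=R.from_quat(s["tcp_rot"]).as_matrix();T[:3,3]=s["eef_pos"]
print(np.round(np.array(p["extrinsics"])@T,3).tolist(),p["fx"],p["fy"],p["cx"],p["cy"],ctrl.nose_length)
```

```text
[[-0.0, 1.0, -0.0, 0.001], [-0.964, -0.0, -0.266, 0.033], [-0.266, 0.0, 0.964, 0.133], [0.0, 0.0, 0.0, 1.0]] 355.5907902494383 355.5907902494383 319.490740506088 236.33572089050674 0.022
```

>>> send_rows(
  rows="0 0 0 64 -35 0 1; 0 0 0 128 -70 0 1; 0 0 0 192 -105 0 1; 0 0 0 256 -140 0 1; 0 0 0 290 -170 0 1; 0 0 0 320 -210 0 1; 0 0 0 320 -210 0 1",
)

```text
time: 2.02
eef_pos: [0.4596, -0.3262, 0.2534]
tcp_rot: [0.985, 0.174, 0.0, -0.0]
contact_force: [0.1, 0.2, 0.1]
opening: 0.999
finger_force: 0.0
```

Run:
```python
from h import *
p=ctrl.read_camera("wrist");save(p,"w1.png")
for n in ["pin","pin_rest"]: print(n,find(p,n))
print(proj(p,[[.5177,-.3076,.08]]))
```

```text
pin [(0.96, array([ 0.5251, -0.3079,  0.0787]))]
pin_rest [(0.77, array([ 0.5277, -0.3083,  0.0407])), (0.71, array([ 0.5538, -0.1082,  0.0202]))]
[[323.25262834 146.46406483]]
```

View pics/w1.png

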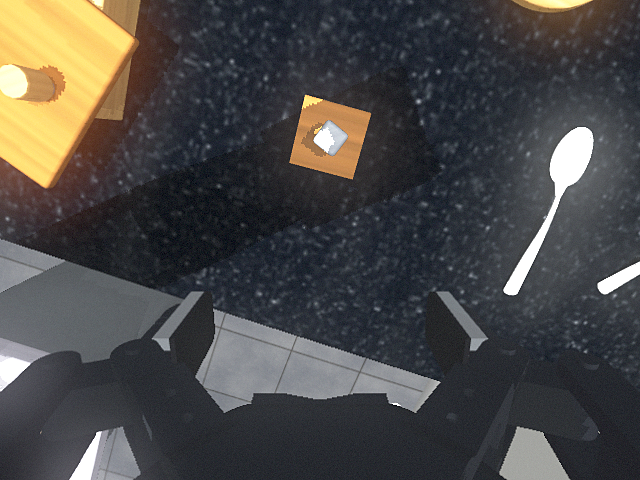

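The pin head is at px (329,137), rotated relative to the image. Its block's corners are about (306,95), (371,112), (354,179) and (290,161). I'll refine this on an enlarged crop.

Run:
```python
import cv2
im=cv2.imread("pics/w1.png")[85:190,280:385]
cv2.imwrite("pics/w1c.png",cv2.resize(im,None,fx=5.5,fy=5.5,interpolation=cv2.INTER_CUBIC))
```

```text
(no output)
```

View pics/w1c.png

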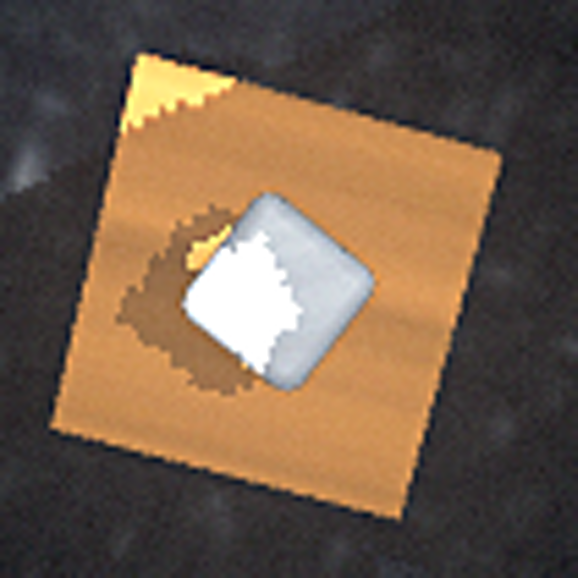

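Run:
```python
from h import *
p=ctrl.read_camera("wrist")
f=lambda a:(np.array(a)+.5)/5.5-.5+[280,85]
c=ray(p,f([(268,192),(377,280),(293,392),(183,300)]),.079)
b=ray(p,f([(136,52),(502,155),(403,520),(50,430)]),.045)
for q in (c,b):
    e=np.roll(q,-1,0)-q
    print(q.mean(0),np.linalg.norm(e,axis=1),np.degrees(np.arctan2(e[:,1],e[:,0])))
s=st();Rm=R.from_quat(s["tcp_rot"]).as_matrix()
print("tool-frame delta mm",1000*Rm.T@(c.mean(0)-s["eef_pos"]))
```

```text
[ 0.52494528 -0.31475574  0.079     ] [0.02000582 0.01992978 0.02075221 0.01935559] [-107.66894368  162.67367771   70.71918507  -19.50159871]
[ 0.52464327 -0.31471002  0.045     ] [0.06011834 0.05960398 0.06038458 0.06029064] [ -85.01196443 -174.17414295   95.64271338    5.56702656]
t 2.23 pos [ 0.4581 -0.3305  0.2535] q [-8.040e-01  4.400e-02  1.851e+00 -1.000e-03  1.246e+00  4.230e-01] F [-0.1 -1.   0.6] open 0.999 
R [[0.941, 0.337, 0.0], [0.337, -0.941, -0.001], [-0.0, 0.001, -1.0]]
tool-frame delta mm [ 68.28998412   7.63059355 174.50520081]
```

>>> send_rows(
  rows="0 0 -10 16 2 30 0.3; 0 0 -20 32 4 60 0.3; 0 0 -30 48 6 90 0.3; 0 0 -40 60 7 110 0.3; 0 0 -50 68.3 7.6 130 0.3; 0 0 -51.8 68.3 7.6 130 0.3; 0 0 -51.8 68.3 7.6 130 0.3",
)

```text
time: 3.1
eef_pos: [0.5249, -0.315, 0.124]
tcp_rot: [0.812, 0.583, -0.0, 0.0]
contact_force: [-0.0, 0.2, 1.1]
opening: 0.651
finger_force: 0.0
```

Run:
```python
from h import *
s=st();Rm=R.from_quat(s["tcp_rot"]).as_matrix()
print(1000*Rm.T@(np.array([.5248,-.3147,.071])-s["eef_pos"]), np.degrees(np.arctan2(Rm[1,1],Rm[0,1])))
```

```text
t 3.1 pos [ 0.5249 -0.315   0.124 ] q [-0.706  0.285  1.83  -0.     1.025 -0.38 ] F [-0.   0.2  1.1] open 0.651 
R [[0.32, 0.947, 0.0], [0.947, -0.32, -0.001], [-0.001, 0.001, -1.0]]
[ 0.27943382 -0.25279297 52.95732906] -18.653389183107983
```

>>> send_rows(
  rows="0 0 0 0.3 -0.2 25 0.3; 0 0 0 0.3 -0.2 45 0.3; 0 0 0 0.3 -0.2 53 0.3; 0 0 0 0.3 -0.2 53 -0.6; 0 0 0 0.3 -0.2 53 -1; 0 0 0 0.3 -0.2 53 -1; 0 0 0 0.3 -0.2 53 -1; 0 0 0 0.3 -0.2 53 -1",
  grip_force=50,
)

```text
time: 4.1
eef_pos: [0.5257, -0.3136, 0.0713]
tcp_rot: [0.811, 0.585, 0.0, 0.001]
contact_force: [0.2, 0.0, 3.3]
opening: 0.249
finger_force: 49.8
```

>>> send_rows(
  rows="0 0 0 0 0 -30 -1; 0 0 0 0 0 -70 -1; 0 0 0 30 -8 -120 -1; 0 0 0 80 -20 -150 -1; 0 0 0 140 -35 -180 -1; 0 0 0 200 -50 -180 -1; 0 0 0 260 -65 -180 -1; 0 0 0 300 -76 -180 -1",
)

```text
time: 5.1
eef_pos: [0.5473, -0.002, 0.25]
tcp_rot: [0.811, 0.585, -0.0, -0.0]
contact_force: [-0.3, 0.5, -0.5]
opening: 0.248
finger_force: 51.6
```

>>> send_rows(
  rows="0 0 0 0 0 0 -1;0 0 0 0 0 0 -1;0 0 0 0 0 0 -1",
)

```text
time: 5.48
eef_pos: [0.5479, -0.0057, 0.2501]
tcp_rot: [0.812, 0.584, -0.0, -0.0]
contact_force: [1.0, -0.1, -0.3]
opening: 0.244
finger_force: 51.6
```

Run:
```python
from h import *
st();p=ctrl.read_camera("wrist");save(p,"w2.png")
import pickle;pickle.dump({k:p[k] for k in p},open("w2.pkl","wb"))
for n in ["lid_knob","slot_end","lid_stop","salt_box","lid"]: print(n,find(p,n))
```

```text
t 5.47 pos [ 0.5479 -0.0057  0.2501] q [-0.196  0.009  1.893 -0.     1.24   0.128] F [ 1.  -0.1 -0.3] open 0.244 
R [[0.318, 0.948, -0.0], [0.948, -0.318, -0.0], [-0.0, -0.0, -1.0]]
lid_knob [(0.61, array([0.5131, 0.0029, 0.0716]))]
slot_end [(0.73, array([ 0.5998, -0.0293,  0.0575]))]
lid_stop []
salt_box [(0.61, array([ 0.5975, -0.0267,  0.0625]))]
lid [(0.59, array([0.5063, 0.0016, 0.0716]))]
```

View pics/w2.png

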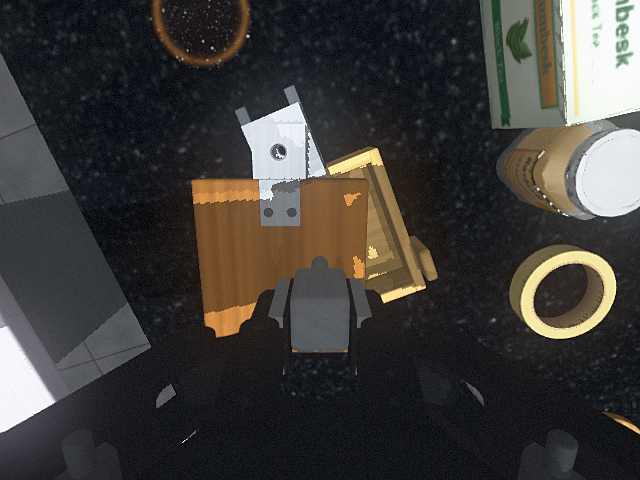

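The ear hole is at px (279,152). The plate peeks out under the ear, with the rails at (242,115) and (292,95). The box's right rim and stop are at (425,258). I'll enlarge the plate area.

Run:
```python
import cv2
im=cv2.imread("pics/w2.png")[80:305,180:445]
cv2.imwrite("pics/w2c.png",cv2.resize(im,None,fx=3,fy=2.6667,interpolation=cv2.INTER_CUBIC))
im=cv2.imread("pics/w2.png")[80:200,220:340]
cv2.imwrite("pics/w2d.png",cv2.resize(im,None,fx=5,fy=5,interpolation=cv2.INTER_CUBIC))
```

```text
(no output)
```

View pics/w2d.png

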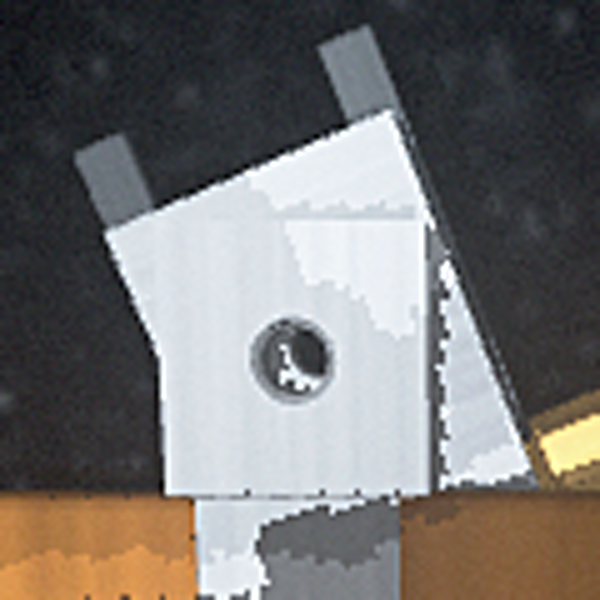

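View pics/w2c.png

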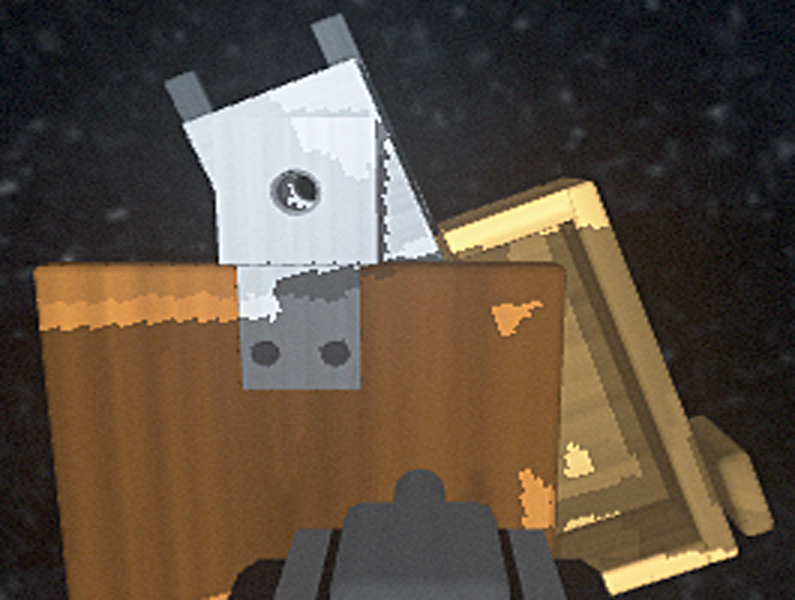

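Run:
```python
from h import *
import pickle;p=pickle.load(open("w2.pkl","rb"))
f=lambda a:(np.array(a)+.5)/5-.5+[220,80]
g=lambda a:(np.array(a)+.5)/[3,2.66667]-.5+[180,80]
ang=lambda v:np.degrees(np.arctan2(v[1],v[0]))
ear=ray(p,f([(154,222),(428,222),(433,496),(165,496)]),.072)
h=ray(p,f([(292,361)]),.072)[0]
print("hole",h,"earmean",ear.mean(0)); e=np.roll(ear,-1,0)-ear;print(np.linalg.norm(e,axis=1),[ang(v) for v in e])
pl=ray(p,f([(106,232),(395,110),(538,487),(156,351)]),.060)
print("plate",pl.tolist(),"w",np.linalg.norm(pl[1]-pl[0]),ang(pl[0]-pl[1])-90,ang(pl[1]-pl[2]),ang(pl[0]-pl[3]))
bx=ray(p,g([(596,184),(738,550)]),.060)
print("box",bx.tolist(),np.linalg.norm(bx[1]-bx[0]),ang(bx[0]-bx[1]))
# hint hole
print("hint",ray(p,f([(310,350)]),.060))
```

```text
hole [0.53339577 0.0593042  0.072     ] earmean [0.53382746 0.05906489 0.072     ]
[0.04389205 0.04361508 0.04462459 0.04364461] [np.float64(-18.623073983942028), np.float64(-108.04750221035341), np.float64(161.4163971614697), np.float64(70.99045164562949)]
plate [[0.5098040819377334, 0.08896876368501722, 0.06], [0.56189323770394, 0.09165713321553129, 0.06], [0.5649130382381224, 0.025854820848692506, 0.06], [0.5106577416346747, 0.0682552482727084, 0.06]] w 0.052158484249149005 -267.04553319801755 92.6275750329919 92.35997769503436
box [[0.6134479892577608, 0.03472382222334286, 0.06], [0.6210595973723548, -0.10021204268427729, 0.06]] 0.13515037630897545 93.22858072925645
hint [[0.53548516 0.06006362 0.06      ]]
```

Run:
```python
from h import *
import pickle;p=pickle.load(open("w2.pkl","rb"))
g=p["color"].astype(int).mean(2).astype(int)
print("     ",*range(268,290))
for r in range(142,163): print(r,*["%3d"%v for v in g[r,268:290]])
o=np.array([.5418,-.0387]);bx=np.array([.9989,.047]);by=np.array([-.047,.9989])
for uv in [(278,147),(278,150),(280,154),(284,156),(288,152),(272,152)]:
    q=ray(p,[uv],.06)[0][:2]-o; print(uv,np.round(1000*np.array([q@bx,q@by]),1))
```

```text
268 269 270 271 272 273 274 275 276 277 278 279 280 281 282 283 284 285 286 287 288 289
142 221 225 221 226 227 224 229 231 234 230 230 232 232 229 225 222 221 225 225 227 226 223
143 220 223 226 225 227 229 236 244 198 193 190 189 221 241 232 224 222 223 227 227 225 223
144 221 224 225 225 231 235 193 142  72  73 149 149 143 148 193 231 228 225 227 227 225 227
145 220 221 224 231 242 162  74 147 110 134 106  86 121 165 156 166 232 230 228 226 225 227
146 221 225 229 237 160 139 126  73  91 101 136  70  49  33  78 158 168 232 231 227 226 225
147 221 226 235 160 135 125  75  96 104 104  82  66  59  52  47  86 153 199 230 230 225 222
148 222 230 214 137 144  91  90 101 108  97  76  60  63  59  59  52  83 161 196 231 225 223
149 225 231 157 137 124  81  99  95 252 191  79  62  57  59  56  56  33 172 204 234 230 225
150 224 235 164 142  93  75 106  98  86 203  83  66  51  62  58  60  50 128 159 236 229 222
151 225 232 164 143  88  82 101 103  91 253 100  83  55  59  57  63  46  91 162 239 226 223
152 220 235 135 140  93  76 108 105  93 244 162  80  58  53  55  54  46  92 165 220 229 223

[... 361 characters left out ...]
24 224
157 223 220 225 234 173 149 135  83  78  86  83 250 242  82 235 199 154 201 230 225 224 223
158 222 222 222 224 236 174 150 136 143 104  75  76  93 117 159 155 193 228 224 227 223 223
159 222 218 223 221 231 236 175 154 159 168 166 164 165 167 168 196 226 226 226 225 225 223
160 219 220 219 223 225 227 230 219 179 177 161 162 185 202 236 226 223 227 221 225 223 222
161 223 218 219 223 221 223 222 228 233 234 228 231 232 229 226 221 218 221 221 226 224 220
162 222 218 221 219 223 224 222 226 230 226 222 224 225 225 222 216 220 222 222 224 223 222
(278, 147) [ -3.7 102. ]
(278, 150) [-4.6 99.8]
(280, 154) [-4.3 96.1]
(284, 156) [-1.8 93.3]
(288, 152) [ 2.6 95.1]
(272, 152) [-10.  100.1]
```

Run:
```python
from h import *
import pickle;p=pickle.load(open("w2.pkl","rb"))
from scipy.optimize import least_squares
o=np.array([.5418,-.0387]);bx=np.array([.9989,.047]);by=np.array([-.047,.9989])
uv=[(278.3,147.5),(278.2,149),(278.2,150),(278.5,151),(278.8,152),(279.5,153),(280.5,154),(282,154.6),(283.3,154.7)]
q=1000*(ray(p,uv,.06)[:,:2]-o)
b=np.c_[q@bx,q@by];print(np.round(b,1).tolist())
for r in (5.1,5.4):
    s=least_squares(lambda c:np.hypot(*(b-c).T)-r,[0,99]);print(r,s.x,np.round(s.fun,2))
    c=s.x
    print("world",o+c[0]/1000*bx+c[1]/1000*by)
s=st();print(np.array(s["eef_pos"])-[0,0,0])
```

```text
[[-3.6, 101.6], [-4.2, 100.5], [-4.5, 99.7], [-4.6, 98.8], [-4.7, 98.0], [-4.4, 97.0], [-4.0, 95.9], [-3.0, 95.0], [-2.0, 94.5]]
5.1 [ 0.51211382 98.70814478] [-0.1  -0.11 -0.01 -0.02  0.11  0.12  0.16 -0.03 -0.25]
world [0.53767227 0.05992364]
5.4 [ 0.84174602 98.78424552] [-0.16 -0.13  0.    0.01  0.15  0.16  0.18 -0.04 -0.31]
world [0.53799796 0.06001514]
t 5.78 pos [ 0.548  -0.0052  0.2503] q [-0.195  0.009  1.893  0.     1.24   0.128] F [ 0.3 -0.  -0.6] open 0.25 
R [[0.317, 0.948, -0.0], [0.948, -0.317, 0.0], [-0.0, -0.0, -1.0]]
[ 0.54796578 -0.0051529   0.25028968]
```

Run:
```python
from h import *
import pickle;p=pickle.load(open("w2.pkl","rb"))
s=ctrl.get_state();T=R.from_quat(s["tcp_rot"]).as_matrix();t=np.array(s["eef_pos"])
P=lambda a:proj(p,(t+np.array(a)/1000@T.T))
print("tip ctr",P([[0,0,60]]),"x+4.5",P([[4.5,0,60]]),"y+-",P([[0,4.5,60],[0,-4.5,60],[0,4.5,26],[0,-4.5,26]]))
print("head top",P([[x,y,-8] for x in(11,-11) for y in(11,-11)]).round(1).tolist(),"shoulder",P([[11,y,26] for y in(11,-11)]).round(1).tolist())
c=p["color"].astype(int)
for r in range(254,286,2): print(r,*["%3d"%v for v in (c[r,:,0]-c[r,:,2])[304:338]])
```

```text
tip ctr [[320.26428392 267.92836952]] x+4.5 [[320.26315459 259.99805944]] y+- [[328.6476405  267.92297904]
 [311.88104166 267.93311344]
 [330.52497555 294.82247389]
 [310.28961174 294.83424517]]
head top [[352.6, 307.4], [288.7, 307.4], [351.0, 362.7], [290.2, 362.7]] shoulder [[345.6, 271.6], [295.2, 271.7]]
254  73  72  75  75  76  80  76  77  71  74  71  78  78  74  84  82  81  88  86  77  82  82  78  80  73  77  72  78  77  78  77  74  76  69
256  67  71  74  77  74  73  80  78  80  78  82  77  26  28   9 -10 -15  13   4  54  81  84  83  81  77  74  75  81  74  77  77  78  74  64
258  72  75  78  73  74  78  79  76  81  77  11  -7  -3  -1  -1   1   3  -2   2  -3  -7   9  83  86  80  78  80  76  76  79  76  71  73  62
260  70  71  74  79  80  79  83  81   7  -7  -5  -4   1  -2   2  -1   4   1   1   0   1   4  -9  35  86  78  75  78  78  83  72  76  71  64
262  70  79  75  79  79  73  82  58 -11   1   2  -4   5   4  -1   1   1  -4  -3   2   1   1  -9 -13  87  84  77  79  74  78  80  73  65  62
264  75  73  75  78  78  76  85  37  -6   0   1  -2   0  -2   5  -2   1   3   0  -2  -2  
[... 750 characters left out ...]

276  -3   0  -1  -3  -2   0   1   0   0   0  -1  -3  -1  -5  -3   0   1   1  -8  -2   0   3  -5   0  -6  -3  -1  -2  -2   0   0   1   0  -3
278  -8   3  -2  -2  -1   1  -2  -3  -1  -4   1  -6   1   2   1  -4   0  -1   2  -1  -1  -1  -3  -1  -4   0   2  -4  -1   4  -3   2   0  -1
280   1  -3  -3   0  -1  -3  -1   1  -3   0  -2  -2  -4  -1   2  -1  -4   0  -1   2  -1  -2   0   0  -2  -2   0   2   2  -2  -3   3   1  -1
282  -2  -1  -5  -5   0  -1   0  -3  -5  -1  -3  -2   0  -1  -1   0   0   0   1  -3   0  -3   1  -1  -7  -3  -3  -2  -1  -2  -1  -2  -2   0
284  -4  -1  -4  -1   0   0  -3  -1  -1  -4  -1  -2  -4  -6   2   1  -2  -1  -2  -4  -1   2  -5   0  -1   3  -5  -2   2  -3   0  -2  -4   5
```

>>> send_rows(
  rows="0 0 0 30 -20 -10 -1; 0 0 0 54 -34 0 -1; 0 0 0 54 -34 40 -1; 0 0 0 54 -34 80 -1; 0 0 0 54 -34 105 -1; 0 0 0 54 -34 108 -1; 0 0 0 54 -34 108 -1",
)

```text
time: 6.65
eef_pos: [0.5334, 0.0573, 0.1432]
tcp_rot: [0.811, 0.585, 0.0, 0.0]
contact_force: [0.6, 0.0, -0.5]
opening: 0.249
finger_force: 51.6
```

Run:
```python
from h import *
import pickle
s=st();p=ctrl.read_camera("wrist");pickle.dump(dict(p),open("w3.pkl","wb"))
T=R.from_quat(s["tcp_rot"]).as_matrix();t=np.array(s["eef_pos"])
print("pred tip",proj(p,(t+T@[.0,0,.060])),"hole",proj(p,[[.5334,.0593,.072]]))
im=p["color"][170:290,250:400,::-1]
cv2.imwrite("pics/w3.png",cv2.resize(im,None,fx=5,fy=5,interpolation=cv2.INTER_CUBIC))
```

```text
t 6.65 pos [0.5334 0.0573 0.1432] q [-0.082  0.102  2.005  0.     1.033  0.24 ] F [ 0.6  0.  -0.5] open 0.249 
R [[0.317, 0.949, 0.001], [0.949, -0.317, -0.0], [0.0, 0.001, -1.0]]
pred tip [[320.34632732 268.76447306]] hole [[319.00118404 258.63347493]]
```

View pics/w3.png

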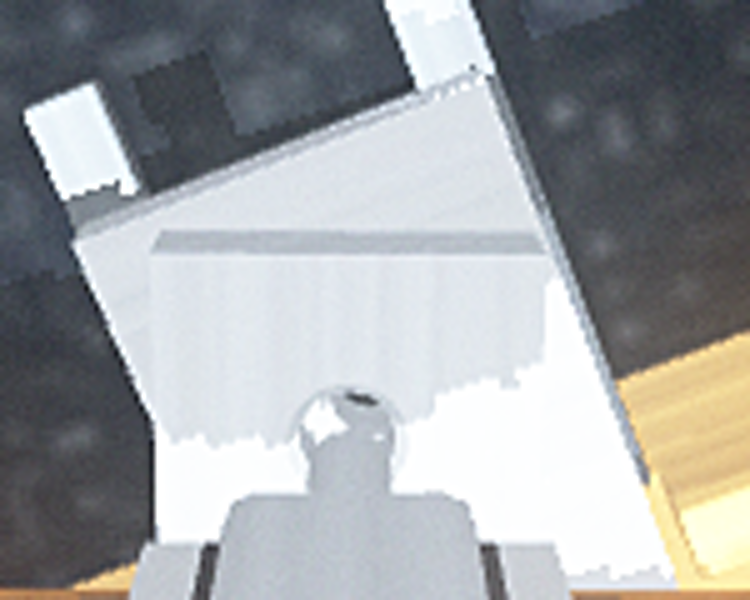

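The ear hole is centred near crop px (349,438), with the pin tip right above it in column 349. A dark crescent of the plate hole shows at (360,398). I'm lowering gently.

>>> send_rows(
  rows="0 0 0 0 0 5 -1; 0 0 0 0 0 9 -1; 0 0 0 0 0 12 -1; 0 0 0 0 0 12 -1",
)

```text
time: 7.2
eef_pos: [0.5326, 0.0575, 0.13]
tcp_rot: [0.811, 0.585, -0.0, -0.0]
contact_force: [-0.3, 0.6, -1.5]
opening: 0.251
finger_force: 51.6
```

>>> send_rows(
  rows="0 0 0 0 0 2 -1; 0 0 0 0 0 4 -1;0 0 0 0 0 4 -1",
)

```text
time: 7.58
eef_pos: [0.5326, 0.0575, 0.1261]
tcp_rot: [0.811, 0.585, -0.0, -0.0]
contact_force: [0.5, 0.4, -0.5]
opening: 0.248
finger_force: 51.6
```

>>> send_rows(
  rows="0 0 0 0 0 3 -1; 0 0 0 0 0 3 -1; 0 0 0 0.5 1.4 3 -1; 0 0 0 1 2.8 3 -1; 0 0 0 1.5 4.2 3 -1; 0 0 0 1.5 4.2 3 -1; 0 0 0 1.5 4.2 3 -1",
)

```text
time: 8.45
eef_pos: [0.5373, 0.0575, 0.1233]
tcp_rot: [0.811, 0.585, 0.0, 0.0]
contact_force: [0.9, -0.2, -2.1]
opening: 0.248
finger_force: 51.6
```

>>> send_rows(
  rows="0 0 0 0 0 1 -1; 0 0 0 0 0 2 -1; 0 0 0 0 0 3 -1; 0 0 0 0 0 3 -1",
)

```text
time: 8.95
eef_pos: [0.5373, 0.0575, 0.1203]
tcp_rot: [0.811, 0.585, 0.0, 0.0]
contact_force: [-1.0, -0.8, -0.7]
opening: 0.25
finger_force: 51.6
```

>>> send_rows(
  rows="0 0 0 0 0 0.5 -1; 0 0 0 0 0 1 -1; 0 0 0 0 0 1 -1",
)

```text
time: 9.32
eef_pos: [0.5373, 0.0575, 0.1193]
tcp_rot: [0.811, 0.585, 0.0, 0.0]
contact_force: [-0.7, -1.6, 1.1]
opening: 0.246
finger_force: 51.6
```

>>> send_rows(
  rows="0 0 0 0 0 0.5 -1; 0 0 0 0 0 1 -1; 0 0 0 0 0 1 -1",
)

```text
time: 9.7
eef_pos: [0.5372, 0.0575, 0.1183]
tcp_rot: [0.811, 0.585, 0.0, 0.0]
contact_force: [-0.1, -1.4, -0.4]
opening: 0.251
finger_force: 51.6
```

>>> send_rows(
  rows="0 0 0 0 0 0.5 -1; 0 0 0 0 0 1 -1; 0 0 0 0 0 1.5 -1; 0 0 0 0 0 1.5 -1",
)

```text
time: 10.2
eef_pos: [0.5372, 0.0575, 0.1167]
tcp_rot: [0.811, 0.585, 0.0, -0.0]
contact_force: [0.3, -1.7, -0.8]
opening: 0.244
finger_force: 51.6
```

>>> send_rows(
  rows="0 0 0 0 0 0.7 -1; 0 0 0 0 0 1.4 -1; 0 0 0 0 0 2 -1; 0 0 0 0 0 2 -1",
)

```text
time: 10.7
eef_pos: [0.5372, 0.0575, 0.1147]
tcp_rot: [0.811, 0.585, 0.0, -0.0]
contact_force: [-1.0, -1.2, 0.7]
opening: 0.249
finger_force: 51.6
```

>>> send_rows(
  rows="0 0 0 -0.3 0 1 -1; 0 0 0 -0.3 0 2 -1; 0 0 0 -0.3 0 3 -1; 0 0 0 -0.3 0 4 -1; 0 0 0 -0.3 0 5 -1; 0 0 0 -0.3 0 5 -1",
)

```text
time: 11.45
eef_pos: [0.5371, 0.0573, 0.1097]
tcp_rot: [0.811, 0.585, -0.0, -0.0]
contact_force: [-0.5, -0.3, -0.2]
opening: 0.25
finger_force: 51.6
```

>>> send_rows(
  rows="0 0 0 0 0 1 -1; 0 0 0 0 0 2 -1; 0 0 0 0 0 3 -1; 0 0 0 0 0 4 -1; 0 0 0 0 0 5 -1; 0 0 0 0 0 5 -1",
)

```text
time: 12.2
eef_pos: [0.5371, 0.0573, 0.1047]
tcp_rot: [0.811, 0.585, -0.0, -0.0]
contact_force: [0.6, 0.1, -1.1]
opening: 0.251
finger_force: 51.6
```

>>> send_rows(
  rows="0 0 0 0 0 1 -1; 0 0 0 0 0 2 -1; 0 0 0 0 0 3 -1; 0 0 0 0 0 4 -1; 0 0 0 0 0 4.5 -1; 0 0 0 0 0 4.5 -1",
)

```text
time: 12.95
eef_pos: [0.5371, 0.0573, 0.1003]
tcp_rot: [0.811, 0.585, -0.0, -0.0]
contact_force: [0.4, 0.0, -0.8]
opening: 0.249
finger_force: 51.6
```

>>> send_rows(
  rows="0 0 0 0 0 0.5 -1; 0 0 0 0 0 1 -1; 0 0 0 0 0 1.3 -1; 0 0 0 0 0 1.3 -1",
)

```text
time: 13.45
eef_pos: [0.5371, 0.0573, 0.099]
tcp_rot: [0.811, 0.585, -0.0, -0.0]
contact_force: [-0.5, 0.7, -0.5]
opening: 0.249
finger_force: 51.6
```

>>> send_rows(
  rows="0 0 0 0 0 0.3 -1; 0 0 0 0 0 0.5 -1; 0 0 0 0 0 0.5 -1",
)

```text
time: 13.82
eef_pos: [0.5371, 0.0573, 0.0985]
tcp_rot: [0.811, 0.585, 0.0, -0.0]
contact_force: [0.4, -0.2, -1.5]
opening: 0.249
finger_force: 51.6
```

>>> send_rows(
  rows="0 0 0 0 0 0.2 -1; 0 0 0 0 0 0.3 -1; 0 0 0 0 0 0.3 -1",
)

```text
time: 14.2
eef_pos: [0.5371, 0.0573, 0.0983]
tcp_rot: [0.811, 0.585, -0.0, -0.0]
contact_force: [0.9, -0.1, -0.1]
opening: 0.248
finger_force: 51.6
```

>>> send_rows(
  rows="0 0 0 0 0 0.2 -1; 0 0 0 0 0 0.4 -1; 0 0 0 0 0 0.4 -1",
)

```text
time: 14.58
eef_pos: [0.5372, 0.0573, 0.0983]
tcp_rot: [0.811, 0.585, -0.0, -0.0]
contact_force: [-2.4, -1.0, 3.0]
opening: 0.253
finger_force: 52.0
```

>>> send_rows(
  rows="0 0 0 0 0 0.2 -1; 0 0 0 0 0 0.4 -1; 0 0 0 0 0 0.4 -1",
)

```text
time: 14.95
eef_pos: [0.5372, 0.0573, 0.0982]
tcp_rot: [0.811, 0.585, -0.0, -0.0]
contact_force: [-4.0, 0.5, 6.6]
opening: 0.248
finger_force: 52.5
```

Contact comes at the expected seated height, with about 6 N. I'm releasing and rising.

>>> send_rows(
  rows="0 0 0 0 0 -0.5 -0.2; 0 0 0 0 0 -0.5 0.1; 0 0 0 0 0 -0.5 0.1; 0 0 0 0 0 -0.5 0.1; 0 0 0 0 0 -20 0.1; 0 0 0 0 0 -60 0.1; 0 0 0 -30 0 -100 0.1; 0 0 0 -60 0 -140 0.1",
)

```text
time: 15.95
eef_pos: [0.5178, -0.0, 0.2386]
tcp_rot: [0.811, 0.585, 0.0, 0.0]
contact_force: [1.0, 0.2, -0.9]
opening: 0.554
finger_force: 0.0
```

>>> send_rows(
  rows="0 0 0 -60 0 0 0.1; 0 0 0 -80 0 0 0.1; 0 0 0 -80 0 0 0.1",
)

```text
time: 16.32
eef_pos: [0.4925, -0.0766, 0.2375]
tcp_rot: [0.812, 0.583, 0.0, 0.0]
contact_force: [0.4, 0.2, 0.6]
opening: 0.552
finger_force: 0.0
```

Run:
```python
from h import *
import pickle
s=st();p=ctrl.read_camera("wrist");pickle.dump(dict(p),open("w4.pkl","wb"));save(p,"w4.png")
for n in ["pin","lid_knob"]: print(n,find(p,n))
```

```text
t 16.32 pos [ 0.4925 -0.0766  0.2375] q [-0.358 -0.096  2.018  0.     1.219 -0.034] F [0.4 0.2 0.6] open 0.552 
R [[0.319, 0.948, 0.0], [0.948, -0.319, 0.0], [0.0, 0.0, -1.0]]
pin [(0.65, array([0.5357, 0.0595, 0.1059]))]
lid_knob [(0.95, array([ 0.5094, -0.0261,  0.0707]))]
```

View pics/w4.png

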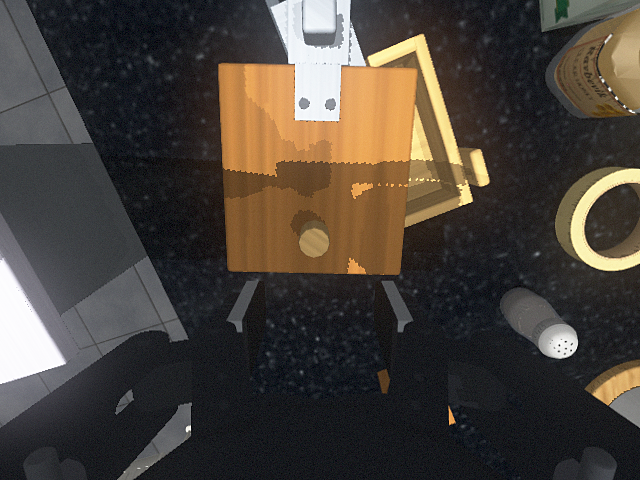

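The pin's head is seated on the ear at px (320,15), the lid is still open, and the knob top is at (314,239). Next I'll compute the swing geometry.

Run:
```python
from h import *
import pickle;p=pickle.load(open("w4.pkl","rb"))
ang=lambda v:np.degrees(np.arctan2(v[1],v[0]))
k=ray(p,[(314,239)],.106)[0]; e=ray(p,[(218,63),(229,271),(417,68),(401,275)],.072)
print("knob",k,"edges",ang(e[0]-e[1]),ang(e[2]-e[3]),"w",np.linalg.norm(e[0]-e[2]))
h=np.array([.5374,.0598]);print("r",np.linalg.norm(k[:2]-h),"lid ang",ang(h-k[:2]))
s=st();T=R.from_quat(s["tcp_rot"]).as_matrix();t=np.array(s["eef_pos"])
print("to knob tool mm",1000*T.T@(np.r_[k[:2],.102]-t))
print("stop top px",[ (q) for q in proj(p,[[.6186,-.0752,.07]])])
```

```text
knob [ 0.48713655 -0.07868295  0.106     ] edges 70.45404972671655 70.64545117808156 w 0.14697399313179238
r 0.14732257692542824 lid ang 70.05124691710286
t 16.48 pos [ 0.493  -0.0749  0.2372] q [-0.355 -0.095  2.018  0.     1.219 -0.034] F [-0.3  0.6 -0.3] open 0.548 
R [[0.316, 0.949, -0.0], [0.949, -0.316, 0.001], [0.0, -0.0, -1.0]]
to knob tool mm [ -5.50620844  -4.26371663 135.20695485]
stop top px [array([468.52395042, 172.357197  ])]
```

>>> send_rows(
  rows="0 0 0 -6 -4 40 0.1; 0 0 0 -6 -4 80 0.1; 0 0 0 -6 -4 110 0.1; 0 0 0 -6 -4 125 0.1; 0 0 0 -6 -4 135 0.1; 0 0 0 -6 -4 135 0.1",
)

```text
time: 17.23
eef_pos: [0.4874, -0.0797, 0.1025]
tcp_rot: [0.811, 0.585, -0.0, -0.0]
contact_force: [-0.0, -0.3, -0.2]
opening: 0.555
finger_force: 0.0
```

>>> send_rows(
  rows="0 0 0 0 2 0 0; 0 0 0 0 4 0 -0.1; 0 0 0 0 4 0 -0.2; 0 0 0 0 4 0 -0.2",
)

```text
time: 17.73
eef_pos: [0.4911, -0.0813, 0.1027]
tcp_rot: [0.811, 0.585, 0.0, 0.0]
contact_force: [-0.3, -0.2, -0.1]
opening: 0.405
finger_force: 0.0
```

Run:
```python
from h import *
s=st();T=R.from_quat(s["tcp_rot"]).as_matrix();t=np.array(s["eef_pos"])
h=np.array([.5374,.0598])
d=t[:2]-h;r=np.hypot(*d);print("r",r,"ang",np.degrees(np.arctan2(*(-d)[::-1])))
for a in range(3,25,3):
    q=h+.150*np.array([-np.cos(np.radians(70.5+a)),-np.sin(np.radians(70.5+a))])
    print(a,np.round(1000*T.T@(np.r_[q,t[2]]-t),1))
```

```text
t 17.73 pos [ 0.4911 -0.0813  0.1027] q [-0.368  0.08   2.117  0.     0.945 -0.046] F [-0.3 -0.2 -0.1] open 0.405 
R [[0.316, 0.949, 0.001], [0.949, -0.316, -0.0], [-0.0, 0.001, -1.0]]
r 0.1485368192761309 ang 71.83148492653694
3 [-1.4  4.4  0. ]
6 [-0.9 12.2  0. ]
9 [-0. 20.  0.]
12 [ 1.3 27.8  0. ]
15 [ 3.  35.4  0. ]
18 [ 5.1 43.   0. ]
21 [ 7.5 50.5  0. ]
24 [10.4 57.8  0. ]
```

>>> send_rows(
  rows="0 0 -2 -1.4 4 0 -0.2; 0 0 -4 -1.2 9 0 -0.2; 0 0 -6 -0.9 13.5 0 -0.2; 0 0 -8 -0.3 18 0 -0.2; 0 0 -10 0.4 22.5 0 -0.2; 0 0 -11.5 1.2 27 0 -0.2; 0 0 -13.5 2.2 31.5 0 -0.2; 0 0 -15 3 35.4 0 -0.2",
)

```text
time: 18.73
eef_pos: [0.5258, -0.0896, 0.1023]
tcp_rot: [0.727, 0.686, 0.0, 0.0]
contact_force: [-0.7, 0.9, -1.1]
opening: 0.397
finger_force: 0.5
```

Run:
```python
from h import *
s=st();T=R.from_quat(s["tcp_rot"]).as_matrix();t=np.array(s["eef_pos"])
h=np.array([.5374,.0598])
for a in range(15,27):
    q=h+.150*np.array([-np.cos(np.radians(70.5+a)),-np.sin(np.radians(70.5+a))])
    print(a,np.round(1000*T.T@(np.r_[q,t[2]]-t),1))
p=ctrl.read_camera("wrist");save(p,"w5.png");print(find(p,"lid_knob"))
```

```text
t 18.73 pos [ 0.5258 -0.0896  0.1023] q [-0.359  0.156  2.032  0.     0.953 -0.301] F [-0.7  0.9 -1.1] open 0.397 
R [[0.058, 0.998, 0.0], [0.998, -0.058, -0.0], [0.0, 0.0, -1.0]]
15 [-0.1 -0.2 -0. ]
16 [-0.1  2.4  0. ]
17 [-0.1  5.1  0. ]
18 [-0.1  7.7  0. ]
19 [ 0.  10.3  0. ]
20 [ 0.2 12.9  0. ]
21 [ 0.4 15.5  0. ]
22 [ 0.6 18.1  0. ]
23 [ 0.9 20.7  0. ]
24 [ 1.3 23.3  0. ]
25 [ 1.6 25.9  0. ]
26 [ 2.1 28.5  0. ]
[(0.68, array([ 0.5261, -0.0275,  0.072 ]))]
```

View pics/w5.png

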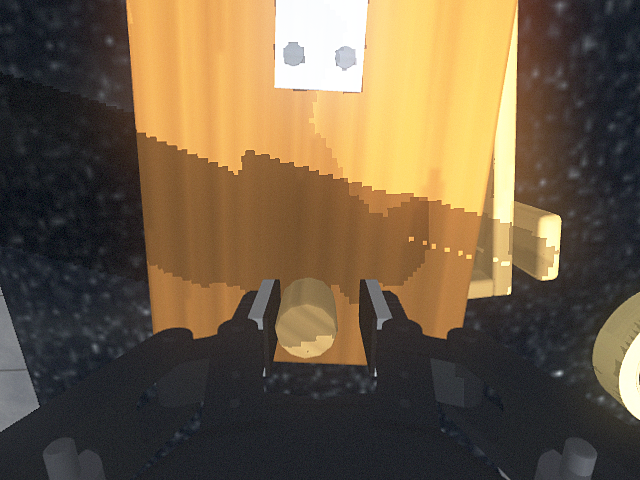

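The lid is following. The left finger touches the knob at px (275,330), and about 8 degrees of travel remain before the stop at (540,240). I'll continue slowly, in small steps near the stop.

>>> send_rows(
  rows="0 0 -1.5 0 3 0 -0.2; 0 0 -2.5 0 6 0 -0.2; 0 0 -4 0 9 0 -0.2; 0 0 -5 0.2 12 0 -0.2; 0 0 -6 0.3 14.5 0 -0.2; 0 0 -6.5 0.5 16.5 0 -0.2; 0 0 -6.5 0.5 16.5 0 -0.2",
)

```text
time: 19.7
eef_pos: [0.5423, -0.0902, 0.1025]
tcp_rot: [0.688, 0.726, 0.0, 0.0]
contact_force: [-2.8, -0.1, 2.5]
opening: 0.401
finger_force: 1.3
```

>>> send_rows(
  rows="0 0 -0.3 0.1 1 0 -0.2; 0 0 -0.5 0.2 2 0 -0.2; 0 0 -0.5 0.2 2 0 -0.2",
)

```text
time: 20.08
eef_pos: [0.5442, -0.09, 0.1025]
tcp_rot: [0.685, 0.729, 0.0, 0.0]
contact_force: [-1.9, -0.8, 2.2]
opening: 0.403
finger_force: 1.4
```

>>> send_rows(
  rows="0 0 -0.3 0.1 1 0 -0.2; 0 0 -0.5 0.2 2 0 -0.2; 0 0 -0.5 0.2 2 0 -0.2",
)

```text
time: 20.45
eef_pos: [0.5462, -0.0896, 0.1025]
tcp_rot: [0.682, 0.732, 0.0, 0.0]
contact_force: [-2.9, -0.7, 2.6]
opening: 0.4
finger_force: 1.3
```

>>> send_rows(
  rows="0 0 -0.2 0.1 1 0 -0.2; 0 0 -0.5 0.2 1.6 0 -0.2; 0 0 -0.5 0.2 1.6 0 -0.2",
)

```text
time: 20.82
eef_pos: [0.5476, -0.0891, 0.1024]
tcp_rot: [0.678, 0.735, 0.0, 0.0]
contact_force: [-3.4, -0.7, 2.1]
opening: 0.397
finger_force: 1.5
```

>>> send_rows(
  rows="0 0 -0.2 0.1 0.5 0 -0.2; 0 0 -0.4 0.2 1 0 -0.2; 0 0 -0.4 0.2 1 0 -0.2",
)

```text
time: 21.2
eef_pos: [0.5486, -0.0888, 0.1024]
tcp_rot: [0.676, 0.737, 0.0, 0.0]
contact_force: [-3.1, -0.9, 2.1]
opening: 0.396
finger_force: 1.6
```

>>> send_rows(
  rows="0 0 -0.2 0 0.5 0 -0.2; 0 0 -0.4 0 1 0 -0.2; 0 0 -0.4 0 1 0 -0.2",
)

```text
time: 21.58
eef_pos: [0.5495, -0.0887, 0.1024]
tcp_rot: [0.673, 0.739, 0.0, -0.0]
contact_force: [-2.3, -0.1, 2.6]
opening: 0.402
finger_force: 1.8
```

>>> send_rows(
  rows="0 0 0 0 0.5 0 -0.2; 0 0 0 0 1 0 -0.2; 0 0 0 0 1 0 -0.2",
)

```text
time: 21.95
eef_pos: [0.5506, -0.0886, 0.1024]
tcp_rot: [0.673, 0.739, 0.0, 0.0]
contact_force: [-3.7, -0.3, 3.2]
opening: 0.401
finger_force: 1.8
```

>>> send_rows(
  rows="0 0 0 0 0.5 0 -0.2; 0 0 0 0 0.8 0 -0.2; 0 0 0 0 0.8 0 -0.2",
)

```text
time: 22.32
eef_pos: [0.5512, -0.0886, 0.1024]
tcp_rot: [0.673, 0.739, -0.0, -0.0]
contact_force: [-4.7, 0.1, 3.1]
opening: 0.4
finger_force: 2.3
```

>>> send_rows(
  rows="0 0 0 0 0.5 0 -0.2; 0 0 0 0 0.8 0 -0.2; 0 0 0 0 0.8 0 -0.2",
)

```text
time: 22.7
eef_pos: [0.5512, -0.0886, 0.1024]
tcp_rot: [0.673, 0.739, -0.001, -0.001]
contact_force: [-7.3, -1.5, 5.3]
opening: 0.403
finger_force: 3.5
```

>>> send_rows(
  rows="0 0 0 0 0.5 0 -0.2; 0 0 0 0 1 0 -0.2; 0 0 0 0 1 0 -0.2",
)

```text
time: 23.08
eef_pos: [0.5513, -0.0886, 0.1023]
tcp_rot: [0.673, 0.74, -0.002, -0.002]
contact_force: [-9.8, -2.1, 7.3]
opening: 0.401
finger_force: 5.0
```

>>> send_rows(
  rows="0 0 0 0 -2 0 -0.2; 0 0 0 0 -6 0 -0.1; 0 0 0 0 -7 0 0; 0 0 0 0 -7 0 0; 0 0 0 0 -7 -30 0; 0 0 0 0 -7 -70 0; 0 0 0 -30 -7 -110 0; 0 0 0 -60 -7 -140 0",
)

```text
time: 24.08
eef_pos: [0.5525, -0.1494, 0.2447]
tcp_rot: [0.673, 0.74, 0.001, 0.001]
contact_force: [-0.3, 0.1, 0.6]
opening: 0.503
finger_force: 0.0
```

>>> send_rows(
  rows="0 0 0 10 0 -10 0; 0 0 0 20 0 -20 0; 0 0 0 20 0 -20 0",
)

```text
time: 24.45
eef_pos: [0.5498, -0.1273, 0.2623]
tcp_rot: [0.673, 0.74, 0.0, -0.0]
contact_force: [0.0, -0.6, 0.2]
opening: 0.5
finger_force: 0.0
```

Run:
```python
from h import *
st();p=ctrl.read_camera("wrist");save(p,"w6.png")
import pickle;pickle.dump(dict(p),open("w6.pkl","wb"))
print(find(p,"pin"))
```

```text
t 24.45 pos [ 0.5498 -0.1273  0.2623] q [-0.407  0.036  1.843  0.     1.262 -0.503] F [ 0.  -0.6  0.2] open 0.5 
R [[-0.095, 0.995, 0.0], [0.995, 0.095, 0.0], [0.0, 0.0, -1.0]]
[]
```

View pics/w6.png

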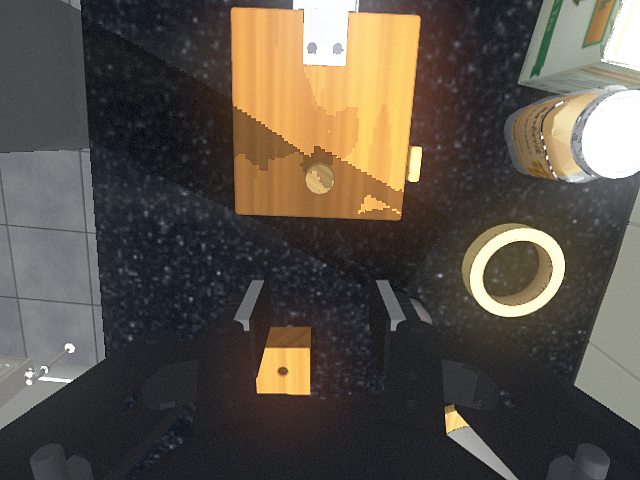

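The lid covers the box, and its right edge meets the stop at px (408,163). I'll check the angle and the pin numerically.

Run:
```python
from h import *
import pickle;p=pickle.load(open("w6.pkl","rb"))
ang=lambda v:np.degrees(np.arctan2(v[1],v[0]))
e=ray(p,[(232,8),(236,214),(420,16),(402,220)],.072)
print(ang(e[0]-e[1]),ang(e[2]-e[3]))
g=p["color"].astype(int).mean(2).astype(int)
for r in (152,160,168,176): print(r,g[r,398:428].tolist())
for c in("top","scene"): 
    q=ctrl.read_camera(c)
    print([(n,find(q,n,1)) for n in ["pin","salt_shaker","lemon_a"]])
```

```text
93.15856649927527 93.90220307812295
152 [189, 189, 189, 192, 193, 193, 195, 188, 173, 149, 111, 120, 140, 207, 224, 229, 234, 235, 234, 231, 231, 227, 218, 192, 44, 54, 57, 63, 65, 61]
160 [192, 191, 190, 189, 192, 191, 192, 180, 171, 103, 128, 133, 206, 231, 233, 238, 238, 236, 234, 235, 233, 232, 215, 60, 67, 75, 68, 67, 61, 62]
168 [190, 190, 189, 188, 187, 193, 182, 168, 87, 95, 118, 177, 219, 228, 235, 242, 241, 237, 238, 238, 232, 222, 97, 63, 65, 62, 60, 63, 59, 65]
176 [189, 193, 190, 190, 189, 186, 170, 107, 119, 123, 180, 222, 227, 232, 236, 235, 233, 231, 230, 224, 214, 129, 44, 54, 56, 55, 54, 57, 54, 55]
[('pin', [(0.66, array([0.5324, 0.062 , 0.1076]))]), ('salt_shaker', [(0.77, array([ 0.6518, -0.243 ,  0.0671]))]), ('lemon_a', [(0.73, array([0.7163, 0.1783, 0.0488]))])]
[('pin', [(0.69, array([0.477 , 0.0286, 0.0442]))]), ('salt_shaker', [(0.94, array([ 0.6531, -0.2312,  0.0532]))]), ('lemon_a', [(0.89, array([0.709 , 0.1886, 0.04  ]))])]
```

```bash
python3 -c "
from plant import ctrl; print(ctrl.sign_off())"
```

```text
the job is handed in; nothing more can be done
None
```

The hinge pin is threaded through ear and plate with its head flush on the ear, the lid is swung shut against its stop, nothing else was moved, and the job is handed in.

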